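# Tip the spare battery out of the scoop bin and stack the bin away

### The job

Lift the small scoop-fronted bin out of the charging dock by the tab on its back, stand it upright on the open counter with the battery still in it, and let go, so that you can take it again across its sides. Tip it forward to about 45 degrees over the wooden tray and keep it there until the battery has rolled out and lies in the tray (do not handle the battery itself, and never tip the bin much steeper), then bring the bin back level and set it gently on top of the pile of two white cartons, centred and square with them, either way round. Leave the pile, with its two cartons square on each other, and everything else on the counter where they are.

Things in the scene. Friction and masses are not known exactly. Their poses are not given: they have to be found in the camera images.
- bin: white plastic scoop bin, loose, about 180 g, 86 mm long (x, -43 to +43), 60 wide (y). Side walls 3 mm thick, 42 high behind x = -12, 30 high before it. Origin: centre of the underside, z up, front at -x. Inside, a flat trough from x = +16 to +40 (floor 3 mm), then a 22 degree ramp up to the open front lip. Centre of mass x = +11, z = 22. Starts in the dock's slot, its sides out of reach
- bin_tab (a point): where to pinch the tab on the bin's back wall: 59 mm above the underside, at bin x = +41.5, y = 0. The tab is 12 mm thick (bin x), 30 mm wide (bin y) and reaches from 40 to 72 mm above the underside; below it is the 3 mm back wall
- bin_lip (a point): middle of the bin's open front lip, over which the battery rolls out: bin x = -43, y = 0, z = 27 mm
- battery: AA battery, 14.5 mm in diameter, 50.5 mm long along its own y, black with a copper end; origin at its centre. It starts lying across the bin (along the bin's y) in the trough at the back
- dock: fixed charging dock: black base 120 (x) x 124 (y) x 12 mm; on it two power banks on edge, 104 long (x), 22 thick, centred at y = +45 and -45, tops at z = 80 mm, with a 68 mm slot between them, open at front, back and top. Origin: centre of the underside, front at -x. The bin stands in the slot, its underside at z = 12 mm, facing the dock's front
- tray: fixed shallow wooden tray, outside 160 (x) x 130 (y) x 28 mm high, walls and floor 6 mm thick, open top; origin at the centre of its underside
- carton_top: upper of two equal closed white cartons in a pile, loose, 96 (x) x 70 (y) x 32 mm, 300 g, with a grey panel on its lid; origin at the centre of its underside, 32 mm above the counter at the start
- carton_low: lower carton of the pile, same size, on the counter; origin at the centre of its underside
- earbud_case: black rounded earbud case, 66 x 50 x 28 mm, loose on the counter; origin at the centre of its underside
- vitamin_jar: white screw-top jar, 60 mm across, 85 mm tall, loose; origin at the centre of its underside
- charger_plug: white wall charger, 45 x 45 x 28 mm with two flat pins 16 mm long at +x, loose; origin at the centre of its underside
- phone: phone lying flat, 148 (x) x 72 (y) x 9 mm, loose; origin at the centre of its underside
- mug: white mug, 82 mm across, 92 mm tall, handle at +y, loose; origin at the centre of its underside
- power_bank: black power bank lying flat, 106 (x) x 68 (y) x 18 mm, loose; origin at the centre of its underside
Mind the look-alikes: they are no part of the job. What is shaped like the carton_low but green or red is not meant.

How it is judged:
By the outcome, as a careful person would: the job done as asked, in the order asked, and still so for the second after the job is handed in, with the robot touching nothing.
It also fails if it takes over 72 s, if anything falls off the work surface, if the arm or the gripper's body presses on something with over 40 N, if the wrist force passes 120 N, or if a joint passes its speed limit or range.

### The arm

A 6-joint arm with a two-finger parallel gripper is mounted at the origin on the work surface. World frame = base frame: x ahead of the robot, y to its left, z up, the work surface at z = 0. Lengths are in m, angles in rad, forces in N, time in s.
With the tool pointing down it reaches from about 0.25 to 0.725 m from the base axis. Payload 4 kg.
Tool frame: the origin (TCP) lies between the finger pads; the fingertips stand 17 mm ahead of it and the grasp point (between the pads) lies 2 mm behind it; z points along the fingers, y is the direction in which the jaws open and shut (so a half turn about z gives the same grasp; the last joint's range is limited). The gripper opens to 85 mm and grips with 20 to 120 N. Pads are 22 mm wide; open, the fingers measure 114 mm over their backs; the gripper's body (76 mm by 85 mm) begins 54 mm behind the grasp point. The pads swing forward as they close: fully open they stand 13 mm farther back than shut.
Start: joints at [1.175, 0.241, 0.005, 1.335, 0, 1.571], TCP at [0.193, 0.461, 0.248] pointing down, gripper open.
Joint ranges: [-2.72, 2.72], [-1.05, 1.87], [-1.09, 1.28], [-1.99, 2.15], [-1.42, 1.44], [-3.14, 3.14]. Speed limits (rad/s): [2.79, 2.79, 3.14, 3.14, 3.14, 3.14].

### API

Orientations are given as a unit quaternion [x, y, z, w].
In Python, from workcell import readout, viewer, order gives the robot as it stands. The module is installed in compiled form; this text tells all that it offers.
- The arm moves only by the shell command python3 -m crank 'ROWS'. ROWS is text: rows parted by semicolons, each of 7 numbers parted by spaces: the shift along the tool's x, y, z in m, then the turn, a rotation vector about the tool's x, y, z in rad, then the gripper's target within -1 to 1 (shut at 1, half-way at 0, fully open at -1). A call has 1 to 20 rows; each row shifts and turns the pose as measured when the row begins, along the tool's axes as they then stand; what a row does not reach is not made up. A row lasts 1/12 s, in which the tool goes at most 41.7 mm and 7.16 degrees, less where a joint would pass 70% of its speed; a pose out of reach is approached as far as the arm can. A call with a gripper value outside its range is refused whole. The fingers move at their own pace and stop on an object; the grip force is fixed at half the most. Time passes only in rows, so rows that do not move let the fingers close. It gives the time, the measured TCP pose, the force and the opening at its end, in the units of the state.
- readout.get_obs(): the state, without advancing time (a new reading comes with each control period).
- viewer.camera(name): name is "scene" or "side" or "wrist"; returns the picture (400x640x3 uint8, red, green, blue); there is no depth.
- viewer.calibration(name): a dict with "fx", "fy", "cx", "cy" (pixels), "eye" and "rotation" of the camera in the world. Camera axes: x right, y down, z forward; pixel columns grow to the right and rows downward; lengths in m; the calibration is good to about 2 mm. The wrist camera is an equidistant fisheye: a pixel r from the principal point sees the ray r / f radians off the axis. A picture is of the moment at which its call begins: read the wrist's pose just before it. calibration takes no time and is no camera call; for the wrist camera it gives the pose at the moment of the call.
- order.job_done(): hands the job in, once; it reports no verdict.
The state is a dict: "clock": time; "joint_pos": joint angles; "joint_vel": joint speeds; "tau": joint torques, N m; "eef_pos": TCP position; "tool_rot": TCP orientation; "ft_force": force on the tool from outside, world axes, zero at the start; "ft_torque": the same for the moment, N m; "grip_width": finger opening in m.
Only numpy, scipy, OpenCV 4.12 (cv2) and the standard library are available. Lean on these libraries where they do the work, as an engineer would, in place of code of your own. Each camera call takes 0.05 s, during which the arm holds its last target. There are 200 camera calls.

## Working session

There is one attempt and no reset: what is moved stays moved. The work goes in short steps, Python scripts to look and compute and a shell command to move; the robot and the scene stay as the last step left them, time stands still between calls to the robot, and variables do not carry over. Pictures are saved under pics/ and viewed, about 8 in all and at most 12, crops included, and the job is handed in when it is done.

```bash
mkdir -p pics; python3 - <<'E'
from workcell import readout, viewer
import cv2,numpy as np
o=readout.get_obs();print({k:np.round(v,3) for k,v in o.items()})
for n in("scene","side"):
    c=viewer.calibration(n);print(n,c)
    cv2.imwrite(f"pics/{n}0.png",viewer.camera(n)[:,:,::-1])
print(viewer.calibration("wrist"))
E
```

```text
{'clock': np.float64(0.0), 'joint_pos': array([ 1.175,  0.241,  0.004,  1.335, -0.   ,  1.571]), 'joint_vel': array([-0.   , -0.001, -0.   ,  0.   ,  0.   , -0.001]), 'tau': array([-2.0000e-03, -3.7232e+01,  2.5241e+01,  1.7000e-02, -0.0000e+00,
        0.0000e+00]), 'eef_pos': array([0.193, 0.461, 0.247]), 'tool_rot': array([ 0.197,  0.98 , -0.001, -0.   ]), 'ft_force': array([-0.108, -0.237, -0.26 ]), 'ft_torque': array([-0.014,  0.003, -0.048]), 'grip_width': np.float64(0.086)}
scene {'fx': 394.8606792793275, 'fy': 394.8606792793275, 'cx': 320.38393077947813, 'cy': 190.79065352580542, 'eye': array([ 1.37234154, -0.46612552,  0.77430271]), 'rotation': array([ 0.7797294 ,  0.43821018, -0.23043131, -0.38326925])}
side {'fx': 445.2517371175003, 'fy': 445.2517371175003, 'cx': 310.42073001233774, 'cy': 195.3099399302083, 'eye': array([-0.24124427, -0.79916829,  1.03419019]), 'rotation': array([ 0.8418953 , -0.34295932,  0.1550126 , -0.38673285])}
{'fx': 309.70691628693146, 'fy': 309.70691628693146, 'cx': 320.36667079671827, 'cy': 199.4089197262251, 'eye': array([0.12022555, 0.49078497, 0.37270924]), 'rotation': array([0.82185627, 0.54791214, 0.08513642, 0.13075304])}
```

View pics/scene0.png

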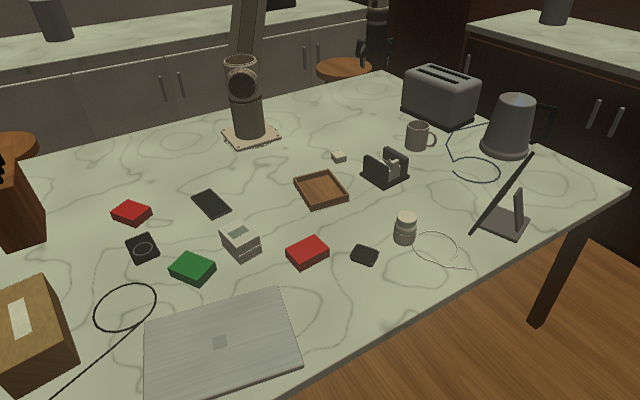

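View pics/side0.png

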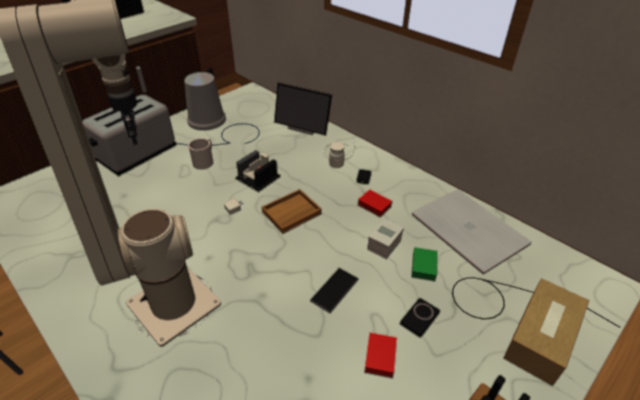

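The scene view shows the dock at about (385,168) with the bin's tab at (393,160), the tray at (321,190) and the white pile at (240,238). The side view shows the dock at (258,172), the tray at (292,210) and the pile at (385,238). I'll get rough positions, then crop in.

```bash
cat > h.py <<'E'
import numpy as np, cv2
from scipy.spatial.transform import Rotation as R
from workcell import readout, viewer
def ray(c,px):
    x=(px[0]-c['cx'])/c['fx'];y=(px[1]-c['cy'])/c['fy']
    if c.get('fish'):
        r=np.hypot(x,y); d=np.array([x/r*np.sin(r),y/r*np.sin(r),np.cos(r)]) if r>1e-9 else np.array([0,0,1.])
    else: d=np.array([x,y,1.])
    d=R.from_quat(c['rotation']).apply(d); return np.array(c['eye']),d/np.linalg.norm(d)
def plane(c,px,z):
    e,d=ray(c,px); return e+d*(z-e[2])/d[2]
def tri(obs):
    A=np.zeros((3,3));b=np.zeros(3);L=[]
    for c,p in obs:
        e,d=ray(c,p);P=np.eye(3)-np.outer(d,d);A+=P;b+=P@e;L.append((P,e))
    x=np.linalg.solve(A,b); return x,[np.linalg.norm(P@(x-e)) for P,e in L]
def proj(c,X):
    v=R.from_quat(c['rotation']).inv().apply(np.asarray(X)-c['eye'])
    if c.get('fish'):
        s=np.hypot(v[0],v[1]);t=np.arctan2(s,v[2]);v=np.array([v[0]/s*t,v[1]/s*t,1])
    return np.array([c['cx']+c['fx']*v[0]/v[2],c['cy']+c['fy']*v[1]/v[2]])
def cal(n):
    c=dict(viewer.calibration(n)); c['fish']=n=='wrist'; return c
E
python3 - <<'E'
from h import *
s,d=cal('scene'),cal('side')
for n,a,b,z in(("dock",(385,175),(258,176),.03),("tray",(321,187),(292,210),.028),("pile",(238,231),(386,231),.064),("tab",(393,160),(258,160),.08),("jar",(405,240),(337,162),.03),("plug",(339,157),(233,206),.02),("mug",(417,137),(201,153),.05),("ear",(364,255),(364,176),.02),("phone",(211,204),(334,290),.005),("red",(307,252),(375,202),.03)):
    print(n,plane(s,a,z).round(3),plane(d,b,z).round(3),tri([(s,a),(d,b)])[0].round(3))
a=cv2.imread('pics/scene0.png')[135:215,285:425]; b=cv2.imread('pics/side0.png')[145:235,220:330]
a2=cv2.imread('pics/scene0.png')[210:270,210:270]; b2=cv2.imread('pics/side0.png')[210:264,360:414]
f=lambda i,w,h:cv2.resize(i,(w,h),interpolation=cv2.INTER_CUBIC)
top=np.hstack([f(a,525,300),f(a2,275,275) if 0 else f(a2,275,300)])
bot=np.hstack([f(b,367,300),f(b2,300,300),np.zeros((300,133,3),np.uint8)])
cv2.imwrite('pics/comp.png',np.vstack([top,bot]))
E
```

```text
dock [0.55  0.249 0.03 ] [0.507 0.25  0.03 ] [0.524 0.272 0.007]
tray [0.491 0.038 0.028] [0.474 0.03  0.028] [0.482 0.041 0.018]
pile [ 0.585 -0.273  0.064] [ 0.589 -0.271  0.064] [ 0.587 -0.273  0.066]
tab [0.551 0.276 0.08 ] [0.529 0.27  0.08 ] [0.539 0.285 0.069]
jar [0.82  0.104 0.03 ] [0.775 0.107 0.03 ] [0.799 0.127 0.004]
plug [0.36  0.191 0.02 ] [0.35  0.192 0.02 ] [0.353 0.196 0.015]
mug [0.44  0.482 0.05 ] [0.427 0.492 0.05 ] [0.429 0.494 0.044]
ear [ 0.799 -0.015  0.02 ] [ 0.792 -0.013  0.02 ] [ 0.796 -0.011  0.016]
phone [ 0.356 -0.284  0.005] [ 0.349 -0.282  0.005] [ 0.351 -0.282  0.002]
red [ 0.72 -0.14  0.03] [ 0.7  -0.14  0.03] [ 0.71  -0.134  0.019]
```

View pics/comp.png

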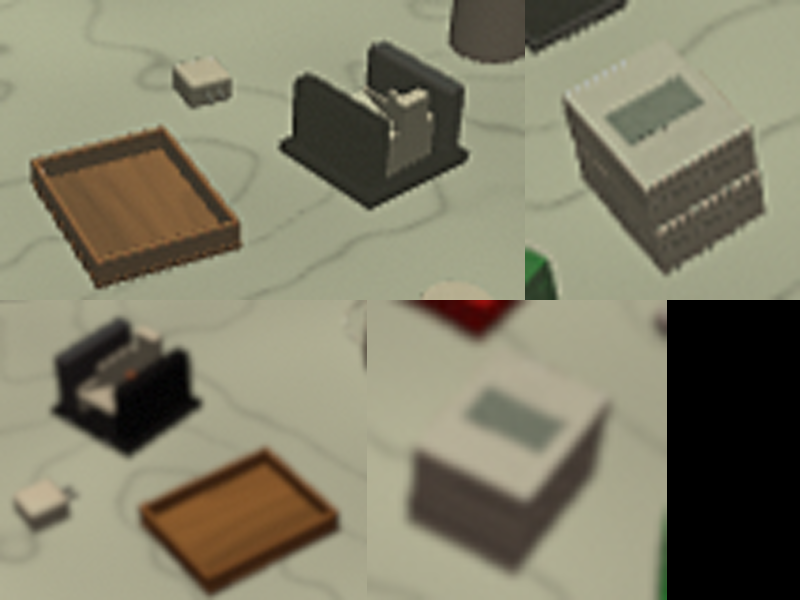

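The composite shows the dock front facing the side camera (roughly -x) with the tab at the rear, the tray rim corners, and the pile lid with its grey panel. I'll compute poses from these corners.

```bash
python3 - <<'E'
from h import *
s,d=cal('scene'),cal('side')
S=lambda x,y:(285+x/3.75,135+y/3.75)
S2=lambda x,y:((x-525)/4.583+210,210+y/5)
D=lambda x,y:(220+x/3.336,145+(y-300)/3.333)
D2=lambda x,y:(360+(x-367)/5.556,210+(y-300)/5.556)
def sh(n,c,P,z):
    Q=[plane(c,p,z) for p in P]; print(n,*[q[:2].round(3) for q in Q],'mean',np.mean(Q,0)[:2].round(3))
    for i in range(len(Q)-1):
        v=Q[i+1]-Q[i]; print('   len %.3f ang %.1f'%(np.hypot(*v[:2]),np.degrees(np.arctan2(v[1],v[0]))))
sh('dockS',s,[S(282,146),S(370,205),S(467,155)],.006)
sh('dockD',d,[D(54,410),D(128,453),D(200,405)],.006)
sh('trayS',s,[S(32,162),S(162,128),S(241,230),S(98,272)],.028)
sh('trayD',d,[D(142,515),D(265,450),D(338,518),D(210,582)],.028)
sh('pileS',s,[S2(563,95),S2(665,42),S2(752,128),S2(647,193)],.064)
sh('pileD',d,[D2(415,455),D2(497,360),D2(610,402),D2(528,500)],.064)
sh('banks near',s,[S(295,77),S(390,125)],.08)
sh('tab',s,[S(390,97),S(427,93)],.084)
for n,a,b in [('tab',S(410,94),D(146,330)),('pilepanel',S2(655,110),D2(516,417)),('traycorner',S(241,230),D(338,518))]:
    print(n,[v for v in tri([(s,a),(d,b)])])
E
```

```text
dockS [0.473 0.205] [0.587 0.217] [0.574 0.336] mean [0.544 0.253]
   len 0.115 ang 5.9
   len 0.121 ang 96.2
dockD [0.46  0.322] [0.472 0.207] [0.582 0.215] mean [0.504 0.248]
   len 0.116 ang -84.2
   len 0.110 ang 4.3
trayS [ 0.4   -0.013] [0.416 0.111] [0.58  0.087] [ 0.564 -0.04 ] mean [0.49  0.036]
   len 0.125 ang 82.7
   len 0.165 ang -8.4
   len 0.127 ang -97.0
trayD [0.405 0.101] [0.562 0.088] [ 0.542 -0.04 ] [ 0.391 -0.018] mean [0.475 0.033]
   len 0.158 ang -4.6
   len 0.130 ang -99.0
   len 0.153 ang 171.7
pileS [ 0.549 -0.316] [ 0.54  -0.249] [ 0.632 -0.232] [ 0.645 -0.3  ] mean [ 0.592 -0.274]
   len 0.068 ang 97.6
   len 0.093 ang 10.4
   len 0.070 ang -79.2
pileD [ 0.529 -0.252] [ 0.619 -0.237] [ 0.637 -0.302] [ 0.546 -0.316] mean [ 0.583 -0.277]
   len 0.091 ang 9.8
   len 0.067 ang -74.2
   len 0.091 ang -171.2
banks near [0.477 0.212] [0.582 0.234] mean [0.53  0.223]
   len 0.107 ang 12.0
tab [0.553 0.257] [0.565 0.288] mean [0.559 0.273]
   len 0.033 ang 68.4
tab [array([0.5607561 , 0.27376373, 0.08722621]), [np.float64(0.0017211221958329747), np.float64(0.0017211221958330658)]]
pilepanel [array([ 0.58973959, -0.27366163,  0.06486897]), [np.float64(0.0006336611878880892), np.float64(0.000633661187888119)]]
traycorner [array([0.58530134, 0.04268924, 0.002461  ]), [np.float64(0.050642945825932366), np.float64(0.05064294582593249)]]
```

Rough poses agree between the two views: dock (0.524,0.270) yaw 6°, tab (0.561,0.274,z≈0.085 top), tray (0.484,0.035) yaw −7°, pile (0.588,−0.274,0.065) yaw 10°. I'll move over the dock now, with the jaws along the bin's x.

```bash
cat >> h.py <<'E'
def go(pos,yaw,pitch=0):
    """remaining move to TCP pos, tool-y at yaw deg (pointing down), then pitched by deg about tool y; shift in current tool axes"""
    o=readout.get_obs(); r=R.from_quat(o['tool_rot'])
    y=np.radians(yaw); Y=np.array([np.cos(y),np.sin(y),0]);Z=np.array([0,0,-1.]);X=np.cross(Y,Z)
    T=R.from_matrix(np.c_[X,Y,Z])*R.from_rotvec([0,np.radians(pitch),0])
    print('t',o['clock'].round(2),'pos',o['eef_pos'].round(4),'F',o['ft_force'].round(1),'w',o['grip_width'].round(4),'q',o['joint_pos'].round(2))
    print('shift',r.inv().apply(np.array(pos)-o['eef_pos']).round(4),'turn',(r.inv()*T).as_rotvec().round(4),'axes',r.as_matrix().round(3).tolist())
def snap(n,f):
    c=cal(n); i=viewer.camera(n)[:,:,::-1].copy(); cv2.imwrite('pics/'+f,i)
    import pickle; pickle.dump(c,open('pics/'+f+'.cal','wb')); return c,i
E
python3 -m crank '-0.038 -0.0027 0 0 0 0 -1;-0.038 -0.0027 0 0 0 0 -1;-0.038 -0.0027 0 0 0 0 -1;-0.038 -0.0027 0 0 0 0 -1;-0.038 -0.0027 0 0 0 0 -1;-0.038 -0.0027 0 0 0 0 -1;-0.038 -0.0027 0 0 0 0 -1;-0.038 -0.0027 0 0 0 0 -1;-0.038 -0.0027 0 0 0 0 -1;-0.038 -0.0027 0 0 0 0 -1;-0.038 -0.0027 0 0 0 0 -1;0 0 0 0 0 0.119 -0.5;0 0 0 0 0 0.119 -0.5;0 0 0 0 0 0.119 -0.5;0 0 0 0 0 0.119 -0.5;0 0 0 0 0 0.119 -0.5;0 0 0 0 0 0.119 -0.5;0 0 0 0 0 0.119 -0.5;0 0 0 0 0 0.119 -0.5;0 0 0 0 0 0.119 -0.5'
python3 - <<'E'
from h import *
go([.563,.274,.2],6)
c,i=snap('wrist','w1.png'); cv2.imwrite('pics/w1b.png',cv2.resize(i,(800,500),interpolation=cv2.INTER_CUBIC))
for p in ([.524,.270,.012],[.563,.274,.084]): print(proj(c,p))
E
```

```text
clock: 1.77
eef_pos: [0.5817, 0.2597, 0.2277]
tool_rot: [0.682, 0.731, -0.014, -0.004]
ft_force: [0.2, -0.7, -0.8]
grip_width: 0.0641Traceback (most recent call last):
  File "<stdin>", line 2, in <module>
  File "h.py", line 29, in go
    print('t',o['clock'].round(2),'pos',o['eef_pos'].round(4),'F',o['ft_force'].round(1),'w',o['grip_width'].round(4),'q',o['joint_pos'].round(2))
              ^^^^^^^^^^^^^^^^
AttributeError: 'float' object has no attribute 'round'
```

```bash
sed -i "s/o\['clock'\].round(2)/round(float(o['clock']),2)/; s/o\['grip_width'\].round(4)/round(float(o['grip_width']),4)/" h.py
python3 - <<'E'
from h import *
go([.563,.274,.2],6)
c,i=snap('wrist','w1.png'); cv2.imwrite('pics/w1b.png',cv2.resize(i,(800,500),interpolation=cv2.INTER_CUBIC))
for p in ([.524,.270,.012],[.563,.274,.084]): print(proj(c,p))
E
```

```text
t 1.77 pos [0.5817 0.2597 0.2277] F [ 0.2 -0.7 -0.8] w 0.0641 q [ 0.42  0.55  0.42  1.47 -0.    1.92]
shift [ 0.0159 -0.017   0.028 ] turn [-0.027   0.0131 -0.0357] axes [[-0.069, 0.997, -0.026], [0.998, 0.069, -0.015], [-0.014, -0.027, -1.0]]
[274.8043248  156.94362228]
[304.45025003 170.74933351]
```

View pics/w1b.png

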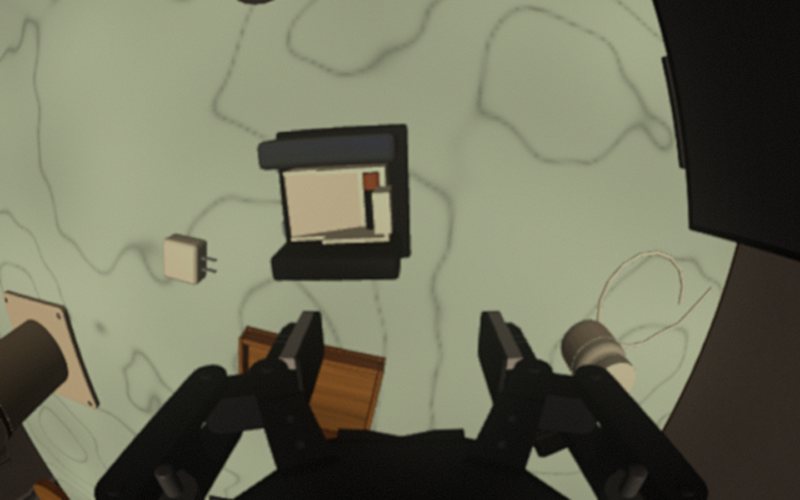

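The wrist view shows the bin in the slot. The tab's top is centred at view pixel (382,214), i.e. original (305.6,171), against a predicted (304.5,170.7). The copper end of the battery is at (371,181) beside it. I'll compute the tab and the yaw.

```bash
python3 - <<'E'
from h import *
import pickle
c=pickle.load(open('pics/w1.png.cal','rb')); k=.8
for n,p,z in (('tab',(382,214),.084),('tabfarL',(374,193),.084),('tabnearL',(374,236),.084),('base bl',(277,132),.012),('base br',(407,124),.012),('base nr',(411,257),.012),
 ('fbank L',(259,152),.08),('fbank R',(394,149),.08),('nbankL',(273,262),.08),('nbankR',(400,262),.08),('trayTL',(247,327),.028),('trayTR',(384,358),.028),('wallL',(284,172),.03)):
    print(n,plane(c,(p[0]*k,p[1]*k),z).round(4))
s=cal('scene'); print(tri([(c,(305.6,171.2)),(s,(285+409/3.75,135+94/3.75))]))
E
```

```text
tab [0.564  0.2737 0.084 ]
tabfarL [0.5575 0.2885 0.084 ]
tabnearL [0.5592 0.2568 0.084 ]
base bl [0.4599 0.3263 0.012 ]
base br [0.5764 0.3379 0.012 ]
base nr [0.5891 0.2168 0.012 ]
fbank L [0.4699 0.3141 0.08  ]
fbank R [0.5694 0.3201 0.08  ]
nbankL [0.4796 0.2284 0.08  ]
nbankR [0.5793 0.2367 0.08  ]
trayTL [0.4261 0.1317 0.028 ]
trayTR [0.5702 0.1121 0.028 ]
wallL [0.4734 0.2923 0.03  ]
(array([0.56254314, 0.27269901, 0.086035  ]), [np.float64(0.0021435982719112713), np.float64(0.002143598271911179)])
```

```bash
python3 -m crank '0 0 0 -0.027 0.013 -0.027 -0.2;0.008 -0.008 0.01 0 0 0 -0.2;0.007 -0.008 0.03 0 0 0 -0.2;0 0 0.03 0 0 0 -0.2;0 0 0.03 0 0 0 -0.2;0 0 0 0 0 0 -0.2;0 0 0 0 0 0 -0.2'
python3 -c "
from h import *
go([.564,.2735,.069],5.5)"
```

```text
clock: 2.4
eef_pos: [0.5638, 0.2734, 0.1237]
tool_rot: [0.667, 0.745, 0.0, 0.0]
ft_force: [1.0, -0.5, 0.5]
grip_width: 0.0512
t 2.4 pos [0.5638 0.2734 0.1237] F [ 1.  -0.5  0.5] w 0.0512 q [ 0.45  0.56  0.16  1.17 -0.    1.91]
shift [0.     0.0001 0.0547] turn [ 0.0011 -0.0002  0.0139] axes [[-0.11, 0.994, 0.001], [0.994, 0.11, 0.0], [0.0, 0.001, -1.0]]
```

```bash
python3 -m crank '0 0 0.02 0 0 0.012 -0.2;0 0 0.02 0 0 0 -0.2;0 0 0.014 0 0 0 -0.2;0 0 0 0 0 0 -0.2;0 0 0 0 0 0 -0.2;0 0 0 0 0 0 1;0 0 0 0 0 0 1;0 0 0 0 0 0 1;0 0 0 0 0 0 1;0 0 0 0 0 0 1;0 0 0 0 0 0 1;0 0 0 0 0 0 1;0 0 0 0 0 0 1'
python3 -c "
from h import *
go([.564,.2735,.069],5.5)
c,i=snap('wrist','w2.png')
cv2.imwrite('pics/w2c.png',cv2.resize(i[60:400,140:500],(635,600),interpolation=cv2.INTER_CUBIC))"
```

```text
clock: 3.48
eef_pos: [0.5717, 0.2765, 0.0832]
tool_rot: [0.669, 0.743, 0.009, 0.004]
ft_force: [-0.1, 0.2, -1.8]
grip_width: 0.0107
t 3.48 pos [0.5717 0.2765 0.0832] F [-0.1  0.2 -1.8] w 0.0107 q [ 0.45  0.6   0.11  1.06 -0.    1.92]
shift [-0.0023 -0.0083  0.0141] turn [ 0.0182 -0.0063  0.008 ] axes [[-0.104, 0.994, 0.018], [0.995, 0.104, 0.008], [0.006, 0.018, -1.0]]
```

View pics/w2c.png

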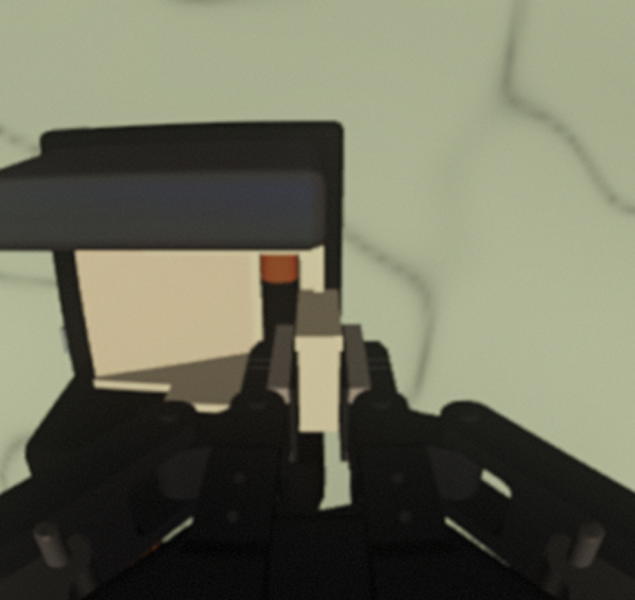

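The tab is between the pads, but the TCP stands 14 mm too high (0.083), so I'll open a little, go lower and re-pinch.

```bash
python3 -m crank '0 0 0 0 0 0 0.1;0 0 0 0 0 0 0.1;0 0 0 0 0 0 0.1;0 0 0 0 0 0 0.1'
python3 -c "
from h import *
go([.564,.2735,.069],5.5)"
```

```text
clock: 3.87
eef_pos: [0.5724, 0.2768, 0.084]
tool_rot: [0.669, 0.743, 0.01, 0.004]
ft_force: [-0.7, 0.6, 0.1]
grip_width: 0.0388
t 3.87 pos [0.5724 0.2768 0.084 ] F [-0.7  0.6  0.1] w 0.0388 q [ 0.45  0.6   0.11  1.06 -0.    1.92]
shift [-0.0025 -0.009   0.0148] turn [ 0.0199 -0.0069  0.008 ] axes [[-0.104, 0.994, 0.019], [0.995, 0.104, 0.009], [0.007, 0.02, -1.0]]
```

```bash
python3 -c "
from h import *
import pickle
c=pickle.load(open('pics/w2.png.cal','rb'));k=360/635
for n,p,z in (('tab',(320,384),.084),('tabFL',(299,337),.084),('tabFR',(342,337),.084),('baseBR',(342,123),.012),('baseBL',(42,134),.012),('batt end',(279,268),.025),('lipL',(76,250),.039),('lipNear',(95,388),.039),('bankR',(322,175),.08)):
    print(n,plane(c,(140+p[0]*k,60+p[1]*k),z).round(4))
"
```

```text
tab [0.5727 0.2755 0.084 ]
tabFL [0.5658 0.2892 0.084 ]
tabFR [0.5768 0.2902 0.084 ]
baseBR [0.5755 0.3382 0.012 ]
baseBL [0.4602 0.3261 0.012 ]
batt end [0.5581 0.2858 0.025 ]
lipL [0.4868 0.29   0.039 ]
lipNear [0.4906 0.234  0.039 ]
bankR [0.5674 0.3305 0.08  ]
```

The dock fits as before, but the bin has slid about 8 mm back in the slot: tab now at (0.5727,0.2755). I'll level the tool and descend there.

```bash
python3 -m crank '0 0 0 0.02 -0.007 0.008 0.1;0 0 0.008 0 0 0 0.1;0 0 0.008 0 0 0 0.1;0 0 0 0 0 0 0.1'
python3 -c "
from h import *
go([.5727,.276,.069],5.5)"
```

```text
clock: 4.2
eef_pos: [0.5733, 0.2773, 0.0679]
tool_rot: [0.672, 0.74, 0.001, 0.001]
ft_force: [-0.1, 0.4, 0.0]
grip_width: 0.0381
t 4.2 pos [0.5733 0.2773 0.0679] F [-0.1  0.4  0. ] w 0.0381 q [0.45 0.63 0.12 1.06 0.   1.93]
shift [-0.0012 -0.0007 -0.0011] turn [ 0.0027 -0.001   0.0001] axes [[-0.096, 0.995, 0.003], [0.995, 0.096, 0.001], [0.001, 0.003, -1.0]]
```

Right height now. Close, then lift straight up.

```bash
python3 -m crank '0 0 0 0 0 0 1;0 0 0 0 0 0 1;0 0 0 0 0 0 1;0 0 0 0 0 0 1;0 0 0 0 0 0 1;0 0 0 0 0 0 1;0 0 0 0 0 0 1'
python3 -c "
from h import *
go([.5727,.276,.069],5.5)"
python3 -m crank '0 0 -0.006 0 0 0 1;0 0 -0.01 0 0 0 1;0 0 -0.015 0 0 0 1;0 0 -0.015 0 0 0 1;0 0 0 0 0 0 1'
python3 -c "
from h import *
go([.5727,.276,.18],5.5)"
```

```text
clock: 4.78
eef_pos: [0.5727, 0.2769, 0.0666]
tool_rot: [0.672, 0.74, 0.001, 0.0]
ft_force: [-0.0, -0.6, -0.3]
grip_width: 0.0112
t 4.78 pos [0.5727 0.2769 0.0666] F [-0.  -0.6 -0.3] w 0.0112 q [ 0.45  0.63  0.12  1.06 -0.    1.92]
shift [-0.0009 -0.0001 -0.0024] turn [ 0.002  -0.0006  0.0003] axes [[-0.096, 0.995, 0.002], [0.995, 0.096, 0.001], [0.001, 0.002, -1.0]]
clock: 5.2
eef_pos: [0.5705, 0.2759, 0.1139]
tool_rot: [0.672, 0.74, -0.002, -0.001]
ft_force: [-0.4, 0.7, -1.6]
grip_width: 0.0111
t 5.2 pos [0.5705 0.2759 0.1139] F [-0.4  0.7 -1.6] w 0.0111 q [ 0.45  0.59  0.18  1.16 -0.    1.92]
shift [-0.0002  0.0019 -0.0661] turn [-0.004   0.0017  0.0004] axes [[-0.096, 0.995, -0.004], [0.995, 0.096, -0.002], [-0.002, -0.004, -1.0]]
```

```bash
python3 -m crank '0 0 -0.018 0 0 0 1;0 0 -0.02 0 0 0 1;0 0 -0.02 0 0 0 1;0 0 -0.015 0 0 0 1;-0.01 -0.0025 0 0 0 0 1;-0.02 -0.005 0 0 0 0 1;-0.028 -0.007 0 0 0 0 1;-0.03 -0.007 0 0 0 0 1;-0.03 -0.007 0 0 0 0 1;-0.03 -0.007 0 0 0 0 1;-0.03 -0.007 0 0 0 0 1;-0.03 -0.007 0 0 0 0 1;-0.03 -0.007 0 0 0 0 1;-0.03 -0.007 0 0 0 0 1;-0.03 -0.007 0 0 0 0 1;-0.03 -0.007 0 0 0 0 1;-0.028 -0.007 0 0 0 0 1;-0.02 -0.005 0 0 0 0 1;-0.01 -0.002 0 0 0 0 1;0 0 0 0 0 0 1'
python3 -c "
from h import *
go([.512,-.135,.18],0)
c,i=snap('side','s2.png');c2,j=snap('scene','s2b.png')
p=proj(c,[.49,-.13,.15]).astype(int);q=proj(c2,[.49,-.13,.15]).astype(int)
f=lambda i,p:cv2.resize(i[max(p[1]-60,0):p[1]+60,p[0]-70:p[0]+70],(350,300),interpolation=cv2.INTER_CUBIC)
print(p,q);cv2.imwrite('pics/s2c.png',np.hstack([f(i,p),f(j,q)]))"
```

```text
clock: 6.87
eef_pos: [0.4999, -0.1416, 0.175]
tool_rot: [0.672, 0.741, -0.01, -0.007]
ft_force: [-0.1, -0.6, -2.4]
grip_width: 0.0112
t 6.87 pos [ 0.4999 -0.1416  0.175 ] F [-0.1 -0.6 -2.4] w 0.0112 q [-0.27  0.34 -0.06  1.2  -0.01  1.2 ]
shift [ 0.0054  0.0125 -0.0053] turn [-0.0237  0.0047  0.0971] axes [[-0.097, 0.995, -0.023], [0.995, 0.097, -0.006], [-0.004, -0.024, -1.0]]
[330 203] [268 171]
```

View pics/s2c.png

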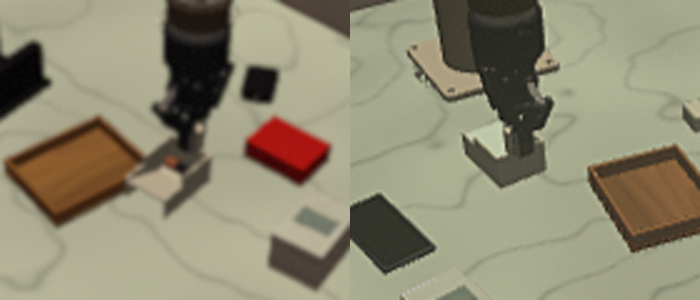

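Bin held level by its tab with the battery in the trough (copper spot at (172,160)), clear of the tray, phone and pile. Lower it here.

```bash
python3 -m crank '0 0 0 -0.024 0.005 0.05 1;0 0 0.02 0 0 0.045 1;0 0 0.025 0 0 0 1;0 0 0.025 0 0 0 1;0 0 0.02 0 0 0 1;0 0 0.01 0 0 0 1;0 0 0 0 0 0 1;0 0 0 0 0 0 1'
python3 -c "
from h import *
go([.5,-.142,.056],0)"
```

```text
clock: 7.63
eef_pos: [0.5043, -0.1257, 0.0721]
tool_rot: [0.7, 0.714, 0.005, -0.0]
ft_force: [0.3, 0.0, -2.1]
grip_width: 0.011
t 7.63 pos [ 0.5043 -0.1257  0.0721] F [ 0.3  0.  -2.1] w 0.011 q [-0.25  0.42 -0.23  0.92  0.01  1.3 ]
shift [-0.0164 -0.0047  0.0159] turn [ 0.0063 -0.0073  0.0186] axes [[-0.019, 1.0, 0.006], [1.0, 0.019, 0.007], [0.007, 0.006, -1.0]]
```

```bash
python3 -m crank '0 0 0.008 0.006 -0.007 0 1;0 0 0.005 0 0 0 1;0 0 0.003 0 0 0 1;0 0 0 0 0 0 1'
python3 -c "
from h import *
go([.5,-.142,.056],0)"
```

```text
clock: 7.97
eef_pos: [0.507, -0.1234, 0.0572]
tool_rot: [0.699, 0.715, 0.001, 0.002]
ft_force: [-0.6, 0.1, -2.6]
grip_width: 0.0111
t 7.97 pos [ 0.507  -0.1234  0.0572] F [-0.6  0.1 -2.6] w 0.0111 q [-0.24  0.44 -0.24  0.88  0.    1.31]
shift [-0.0185 -0.0075  0.0012] turn [0.0046 0.0009 0.0231] axes [[-0.023, 1.0, 0.005], [1.0, 0.023, -0.001], [-0.001, 0.005, -1.0]]
```

```bash
python3 -m crank '0 0 0.002 0 0 0 1;0 0 0.001 0 0 0 1;0 0 0.001 0 0 0 1'
python3 -m crank '0 0 0.001 0 0 0 1;0 0 0 0 0 0 1'
```

```text
clock: 8.22
eef_pos: [0.5081, -0.1235, 0.0545]
tool_rot: [0.699, 0.715, 0.002, 0.003]
ft_force: [-1.6, 1.7, 8.4]
grip_width: 0.0112
clock: 8.38
eef_pos: [0.5079, -0.1236, 0.0551]
tool_rot: [0.699, 0.715, 0.002, 0.003]
ft_force: [-0.9, -0.1, -2.5]
grip_width: 0.0112
```

```bash
python3 -m crank '0 0 0 0 0 0 -0.1;0 0 0 0 0 0 -0.1;0 0 0 0 0 0 -0.1;0 0 0 0 0 0 -0.1;0 0 0 0 0 0 -0.1'
python3 -m crank '0 0 -0.01 0 0 0 -0.1;0 0 -0.02 0 0 0 -0.1;0 0 -0.03 0 0 0 -0.1;0 0 -0.03 0 0 0 -0.1;0 0 -0.03 0 0 0 -1;0 0 -0.02 0 0 -0.12 -1;0 0 0 0 0 -0.12 -1;0 0 0 0 0 -0.12 -1;0 0 0 0 0 -0.12 -1;0 0 0 0 0 -0.12 -1;0 0 0 0 0 -0.12 -1;0 0 0 0 0 -0.12 -1;0 0 0 0 0 -0.12 -1;0 0 0 0 0 -0.12 -1;0 0 0 0 0 -0.12 -1;0 0 0 0 0 -0.12 -1;0 0 0 0 0 -0.12 -1;0 0 0 0 0 -0.12 -1;0 0 0 0 0 0 -1'
python3 -c "
from h import *
go([.473,-.125,.1],91.3)
c,i=snap('wrist','w3.png')
for p in ([.508,-.1235,.072],[.4235,-.125,.027]): print(proj(c,p))
cv2.imwrite('pics/w3c.png',cv2.resize(i,(800,500),interpolation=cv2.INTER_CUBIC))"
```

```text
clock: 8.8
eef_pos: [0.5101, -0.1249, 0.0569]
tool_rot: [0.7, 0.715, 0.004, 0.006]
ft_force: [0.0, 1.1, 0.0]
grip_width: 0.047
clock: 10.38
eef_pos: [0.5085, -0.1246, 0.2195]
tool_rot: [-0.038, 0.999, -0.003, 0.012]
ft_force: [-0.4, 0.3, 0.2]
grip_width: 0.0855
t 10.38 pos [ 0.5085 -0.1246  0.2195] F [-0.4  0.3  0.2] w 0.0855 q [-0.24  0.28 -0.02  1.25  0.   -0.32]
shift [0.0383 0.0032 0.1186] turn [-0.0071  0.0245  0.0527] axes [[-0.997, -0.075, 0.025], [-0.075, 0.997, -0.006], [-0.024, -0.008, -1.0]]
[324.08873013 185.33744512]
[329.06240902  92.00795115]
```

View pics/w3c.png

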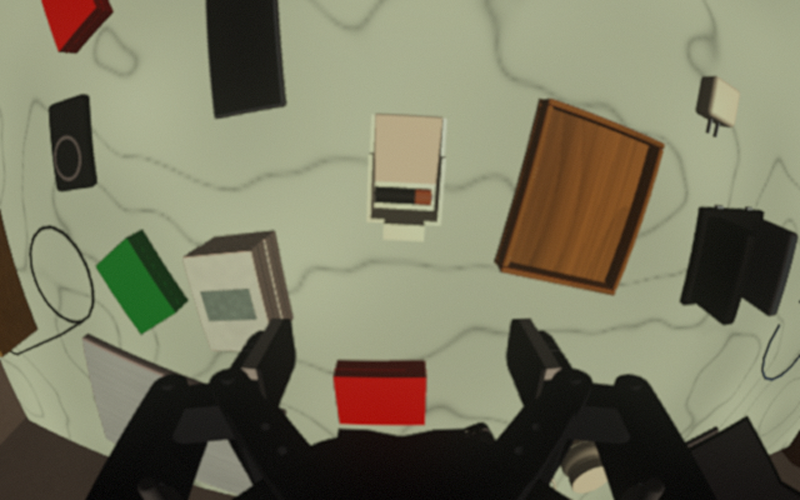

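The bin stands upright on the counter, released, with the battery in the trough (copper end at (423,197)). The walls run from (375,115)/(445,118) to (370,218)/(440,223), the tab is at (404,232), and the tray rim corners are (546,100),(663,147),(613,293),(498,264).

```bash
python3 -c "
from h import *
import pickle
c=pickle.load(open('pics/w3.png.cal','rb'));k=.8
for n,p,z in (('FL',(375,115),.03),('FR',(445,118),.03),('RL',(370,218),.042),('RR',(440,223),.042),('tab',(404,232),.072),('batt',(404,197),.0175),('t1',(546,100),.028),('t2',(663,147),.028),('t3',(613,293),.028),('t4',(498,264),.028),('panel',(229,305),.064),('lidL',(186,256),.064)):
    print(n,plane(c,(p[0]*k,p[1]*k),z).round(4))
go([.468,-.123,.03],91.3)
"
```

```text
FL [ 0.4256 -0.1538  0.03  ]
FR [ 0.4235 -0.0982  0.03  ]
RL [ 0.5077 -0.1518  0.042 ]
RR [ 0.5074 -0.0952  0.042 ]
tab [ 0.5083 -0.1243  0.072 ]
batt [ 0.4935 -0.1255  0.0175]
t1 [ 0.3971 -0.0148  0.028 ]
t2 [0.4161 0.1135 0.028 ]
t3 [0.5668 0.0911 0.028 ]
t4 [ 0.5443 -0.0374  0.028 ]
panel [ 0.588  -0.2714  0.064 ]
lidL [ 0.5454 -0.3098  0.064 ]
t 10.43 pos [ 0.5085 -0.1247  0.2196] F [ 1.6 -0.3 -0.3] w 0.0853 q [-0.24  0.28 -0.02  1.25  0.   -0.31]
shift [0.045  0.006  0.1885] turn [-0.0071  0.0248  0.0486] axes [[-0.997, -0.071, 0.025], [-0.071, 0.997, -0.006], [-0.025, -0.008, -1.0]]
```

```bash
python3 -m crank '0 0 0 -0.007 0.025 0.05 -1;0.017 0 0.02 0 0 0 -1;0.017 0 0.03 0 0 0 -1;0 0 0.03 0 0 0 -1;0 0 0.02 0 0 0 -1;0 0 0 0 0 0 -1;0 0 0 0 0 0 -1'
python3 -c "
from h import *
go([.4745,-.1245,.028],91.4)"
```

```text
clock: 11.02
eef_pos: [0.4766, -0.126, 0.1218]
tool_rot: [0.002, 1.0, -0.001, 0.004]
ft_force: [-0.9, -1.5, -0.2]
grip_width: 0.085
t 11.02 pos [ 0.4766 -0.126   0.1218] F [-0.9 -1.5 -0.2] w 0.085 q [-0.26  0.31 -0.24  1.   -0.   -0.25]
shift [0.0029 0.0017 0.0938] turn [-0.0026  0.0089 -0.0282] axes [[-1.0, 0.004, 0.009], [0.004, 1.0, -0.002], [-0.009, -0.002, -1.0]]
```

```bash
python3 -m crank '0.001 0.0015 0.01 -0.002 0.009 -0.03 -1;0.001 0 0.03 0 0 0 -1;0 0 0.025 0 0 0 -1;0 0 0.015 0 0 0 -1;0 0 0 0 0 0 -1;0 0 0 0 0 0 -1'
python3 -c "
from h import *
go([.4745,-.1245,.028],91.4)"
```

```text
clock: 11.52
eef_pos: [0.4843, -0.1268, 0.0499]
tool_rot: [-0.009, 1.0, -0.003, 0.009]
ft_force: [0.2, 0.5, 1.7]
grip_width: 0.0855
t 11.52 pos [ 0.4843 -0.1268  0.0499] F [0.2 0.5 1.7] w 0.0855 q [-0.26  0.41 -0.32  0.82 -0.   -0.27]
shift [0.0101 0.0026 0.0217] turn [-0.0054  0.0171 -0.0055] axes [[-1.0, -0.019, 0.017], [-0.019, 1.0, -0.005], [-0.017, -0.005, -1.0]]
```

```bash
python3 -m crank '0.005 0.001 0 -0.005 0.017 -0.005 -1;0.005 0.001 0.01 0 0 0 -1;0.002 0 0.01 0 0.003 0 -1;0 0 0 0 0 0 -1;0 0 0 0 0 0 -1'
python3 -c "
from h import *
go([.4745,-.1245,.028],91.4)"
```

```text
clock: 11.93
eef_pos: [0.4778, -0.1265, 0.037]
tool_rot: [-0.011, 1.0, -0.002, 0.003]
ft_force: [0.5, 0.2, 0.3]
grip_width: 0.0854
t 11.93 pos [ 0.4778 -0.1265  0.037 ] F [0.5 0.2 0.3] w 0.0854 q [-0.26  0.43 -0.34  0.8  -0.   -0.28]
shift [0.0033 0.0021 0.0089] turn [-0.0034  0.0067 -0.0015] axes [[-1.0, -0.023, 0.007], [-0.023, 1.0, -0.003], [-0.007, -0.003, -1.0]]
```

```bash
python3 -m crank '0.003 0.002 0.006 -0.003 0.007 -0.001 -1;0 0 0.004 0 0 0 -1;0 0 0 0 0 0 -1'
python3 -c "
from h import *
go([.4745,-.1245,.028],91.4)"
```

```text
clock: 12.18
eef_pos: [0.4763, -0.1249, 0.0281]
tool_rot: [-0.012, 1.0, -0.0, 0.001]
ft_force: [-0.2, -0.7, 1.1]
grip_width: 0.0853
t 12.18 pos [ 0.4763 -0.1249  0.0281] F [-0.2 -0.7  1.1] w 0.0853 q [-0.26  0.44 -0.35  0.78 -0.   -0.28]
shift [0.0018 0.0005 0.0001] turn [-0.001   0.0025 -0.0006] axes [[-1.0, -0.024, 0.002], [-0.024, 1.0, -0.001], [-0.002, -0.001, -1.0]]
```

```bash
python3 -m crank '0 0 0 0 0 0 1;0 0 0 0 0 0 1;0 0 0 0 0 0 1;0 0 0 0 0 0 1;0 0 0 0 0 0 1;0 0 0 0 0 0 1;0 0 0 0 0 0 1'
python3 -c "
from h import *
go([.4745,-.1245,.028],91.4)"
python3 -m crank '0 0 -0.006 0 0 0 1;0 0 -0.015 0 0 0 1;0 0 -0.02 0 0 0 1;0 0 -0.02 0 0 0 1;0 0 -0.02 0 0 0 1;0 0 -0.02 0 0 0 1;0 0 0 0 0 0 1;0 0 0 0 0 0 1'
python3 -c "
from h import *
go([.4745,-.1245,.14],91.4)"
```

```text
clock: 12.77
eef_pos: [0.4765, -0.1248, 0.0283]
tool_rot: [-0.012, 1.0, -0.0, 0.001]
ft_force: [0.6, 0.2, 0.3]
grip_width: 0.0591
t 12.77 pos [ 0.4765 -0.1248  0.0283] F [0.6 0.2 0.3] w 0.0591 q [-0.26  0.44 -0.35  0.78  0.   -0.28]
shift [0.002  0.0003 0.0003] turn [-0.0006  0.0023 -0.0005] axes [[-1.0, -0.024, 0.002], [-0.024, 1.0, -0.001], [-0.002, -0.001, -1.0]]
clock: 13.43
eef_pos: [0.4718, -0.1237, 0.1315]
tool_rot: [-0.012, 1.0, 0.001, -0.004]
ft_force: [0.2, -0.5, -3.0]
grip_width: 0.0592
t 13.43 pos [ 0.4718 -0.1237  0.1315] F [ 0.2 -0.5 -3. ] w 0.0592 q [-0.26  0.31 -0.22  1.05 -0.   -0.28]
shift [-0.0026 -0.0008 -0.0086] turn [ 0.0021 -0.0088 -0.0007] axes [[-1.0, -0.024, -0.009], [-0.024, 1.0, 0.002], [0.009, 0.002, -1.0]]
```

Lifted by its sides with 3 N on the wrist. Next, carry it level to over the tray.

```bash
python3 -m crank '-0.004 0.008 -0.003 0 -0.009 0 1;-0.008 0.015 -0.003 0 0 0 1;-0.01 0.02 -0.003 0 0 0.027 1;-0.01 0.022 -0.003 0 0 0.027 1;-0.01 0.022 -0.003 0 0 0.027 1;-0.01 0.022 -0.003 0 0 0.027 1;-0.008 0.02 -0.002 0 0 0.027 1;-0.005 0.015 0 0 0 0.027 1;-0.003 0.008 0 0 0 0 1;0 0 0 0 0 0 1;0 0 0 0 0 0 1'
python3 -c "
from h import *
go([.538,.03,.15],81.7)"
```

```text
clock: 14.35
eef_pos: [0.5404, 0.0375, 0.1379]
tool_rot: [0.073, 0.997, 0.002, -0.011]
ft_force: [0.1, -0.4, -2.2]
grip_width: 0.0591
t 14.35 pos [0.5404 0.0375 0.1379] F [ 0.1 -0.4 -2.2] w 0.0591 q [ 0.07  0.41 -0.05  1.13  0.01  0.21]
shift [ 0.0016 -0.0077 -0.0121] turn [ 0.0025 -0.0222 -0.0017] axes [[-0.989, 0.146, -0.022], [0.146, 0.989, 0.006], [0.022, 0.002, -1.0]]
```

```bash
python3 -m crank '0.0015 -0.004 -0.006 0 -0.022 0 1;0 -0.004 -0.006 0 -0.05 0 1;0 0 0 0 -0.08 0 1;0 0 0 0 -0.08 0 1;0 0 0 0 -0.07 0 1;0 0 0 0 -0.05 0 1;0 0 0 0 0 0 1'
python3 -c "
from h import *
go([.538,.03,.09],81.7,-45)"
```

```text
clock: 14.93
eef_pos: [0.5308, 0.0203, 0.1484]
tool_rot: [0.077, 0.982, -0.015, 0.169]
ft_force: [-0.6, -0.0, -2.7]
grip_width: 0.0589
t 14.93 pos [0.5308 0.0203 0.1484] F [-0.6 -0.  -2.7] w 0.0589 q [ 0.08  0.16 -0.44  0.64 -0.08  0.22]
shift [0.0143 0.0109 0.0569] turn [-0.0087 -0.4435 -0.0078] axes [[-0.931, 0.155, 0.331], [0.145, 0.988, -0.055], [-0.335, -0.003, -0.942]]
```

Tilt is 19.6°. Lower and centre before tipping further.

```bash
python3 -m crank '0.004 0.003 0.014 0 0 0 1;0.004 0.004 0.016 0 0 0 1;0.004 0.003 0.014 0 0 0 1;0 0 0.004 0 0 0 1;0 0 0 0 0 0 1'
python3 -c "
from h import *
go([.538,.03,.09],81.7,-45)"
```

```text
clock: 15.35
eef_pos: [0.5345, 0.0239, 0.1011]
tool_rot: [0.08, 0.982, -0.016, 0.169]
ft_force: [-0.6, -0.1, -2.7]
grip_width: 0.059
t 15.35 pos [0.5345 0.0239 0.1011] F [-0.6 -0.1 -2.7] w 0.059 q [ 0.09  0.23 -0.5   0.51 -0.09  0.24]
shift [0.0014 0.0066 0.0113] turn [-0.0138 -0.4436 -0.0134] axes [[-0.93, 0.163, 0.33], [0.152, 0.987, -0.059], [-0.335, -0.005, -0.942]]
```

```bash
python3 -m crank '0 0.003 0 -0.005 -0.04 -0.005 1;0 0.003 0 -0.005 -0.05 -0.005 1;0 0 0 0 -0.05 0 1;0 0 0 0 -0.05 0 1;0 0 0 0 -0.05 0 1;0 0 0 0 -0.05 0 1;0 0 0 0 -0.05 0 1;0 0 0 0 -0.04 0 1;0 0 0 0 -0.03 0 1;0 0 0 0 0 0 1'
python3 -c "
from h import *
go([.538,.03,.09],81.7,-45)"
```

```text
clock: 16.18
eef_pos: [0.5416, 0.0233, 0.1111]
tool_rot: [0.074, 0.923, -0.03, 0.377]
ft_force: [-0.5, -0.2, -2.7]
grip_width: 0.0592
t 16.18 pos [0.5416 0.0233 0.1111] F [-0.5 -0.2 -2.7] w 0.0592 q [ 0.16  0.16 -0.9  -0.24 -0.22  0.23]
shift [0.0181 0.0061 0.0118] turn [-0.0103 -0.0091 -0.0112] axes [[-0.704, 0.159, 0.692], [0.114, 0.987, -0.111], [-0.701, 0.001, -0.714]]
```

```bash
python3 -m crank '0 0 0 0 0 0 1;0 0 0 0 0 0 1;0 0 0 0 0 0 1;0 0 0 0 0 0 1;0 0 0 0 0 0 1;0 0 0 0 0 0 1;0 0 0 0 0 0 1;0 0 0 0 0 0 1'
python3 -c "
from h import *
go([.538,.03,.09],81.7,-45)
c,w=snap('wrist','w4.png'); c2,s=snap('side','s4.png')
a=s[150:250,230:350]
cv2.imwrite('pics/c4.png',np.hstack([cv2.resize(w[60:360,150:500],(400,343)),cv2.resize(a,(400,343),interpolation=cv2.INTER_CUBIC)]))"
```

```text
clock: 16.85
eef_pos: [0.546, 0.0223, 0.1152]
tool_rot: [0.075, 0.922, -0.03, 0.379]
ft_force: [0.1, -0.2, -2.4]
grip_width: 0.0592
t 16.85 pos [0.546  0.0223 0.1152] F [ 0.1 -0.2 -2.4] w 0.0592 q [ 0.16  0.16 -0.88 -0.23 -0.22  0.23]
shift [0.0242 0.0063 0.0116] turn [-0.011  -0.0064 -0.0137] axes [[-0.702, 0.162, 0.694], [0.116, 0.987, -0.112], [-0.703, 0.002, -0.712]]
```

View pics/c4.png

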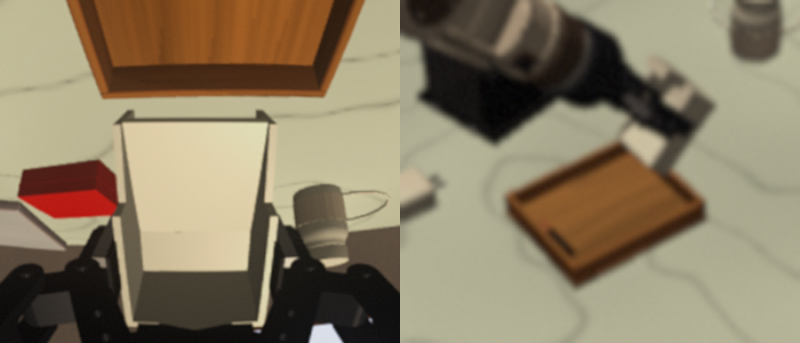

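The battery lies in the tray along its front wall (side crop (560,240)) and the bin is empty. Bring the bin back level, rising slightly.

```bash
python3 -m crank '-0.012 0 -0.012 0 0.05 0 1;-0.012 0 -0.012 0 0.09 0 1;-0.007 0 -0.007 0 0.1 0 1;0 0 0 0 0.1 0 1;0 0 0 0 0.1 0 1;0 0 0 0 0.1 0 1;0 0 0 0 0.1 0 1;0 0 0 0 0.08 0 1;0 0 0 0 0.04 0 1;0 0 0 0 0 0 1;0 0 0 0 0 0 1'
python3 -c "
from h import *
go([.588,-.274,.17],100)"
```

```text
clock: 17.87
eef_pos: [0.5463, 0.0216, 0.1534]
tool_rot: [0.081, 0.997, -0.001, 0.009]
ft_force: [-0.1, -0.1, -1.7]
grip_width: 0.0592
t 17.87 pos [0.5463 0.0216 0.1534] F [-0.1 -0.1 -1.7] w 0.0592 q [ 0.04  0.38 -0.06  1.12 -0.    0.2 ]
shift [-0.0888 -0.285  -0.0151] turn [-0.0027  0.0179 -0.3357] axes [[-0.987, 0.16, 0.018], [0.16, 0.987, -0.003], [-0.018, 0.0, -1.0]]
```

```bash
python3 -m crank '0 0 -0.01 0 0.018 -0.08 1;0 0 -0.01 0 0 -0.085 1;0 0 -0.01 0 0 -0.085 1;0 0 0 0 0 -0.085 1;0.002 -0.015 0 0 0 0 1;0.003 -0.025 0 0 0 0 1;0.003 -0.03 0 0 0 0 1;0.003 -0.03 0 0 0 0 1;0.003 -0.03 0 0 0 0 1;0.003 -0.025 0 0 0 0 1;0 -0.015 0 0 0 0 1;0 -0.006 0 0 0 0 1;0 0 0 0 0 0 1;0 0 0 0 0 0 1'
python3 -c "
from h import *
go([.588,-.274,.17],100)
c,i=snap('wrist','w5.png')
print(proj(c,[.588,-.274,.064]))
cv2.imwrite('pics/w5c.png',cv2.resize(i[40:365,60:500],(800,591),interpolation=cv2.INTER_CUBIC))"
```

```text
clock: 19.03
eef_pos: [0.5554, -0.1568, 0.1806]
tool_rot: [-0.1, 0.995, -0.003, 0.005]
ft_force: [0.1, -0.4, -3.8]
grip_width: 0.059
t 19.03 pos [ 0.5554 -0.1568  0.1806] F [ 0.1 -0.4 -3.8] w 0.059 q [-0.27  0.42  0.08  1.22 -0.   -0.47]
shift [-0.0085 -0.1213  0.0117] turn [-0.0076  0.0089  0.0264] axes [[-0.98, -0.2, 0.01], [-0.2, 0.98, -0.006], [-0.009, -0.008, -1.0]]
[186.03615167 207.62885959]
```

View pics/w5c.png

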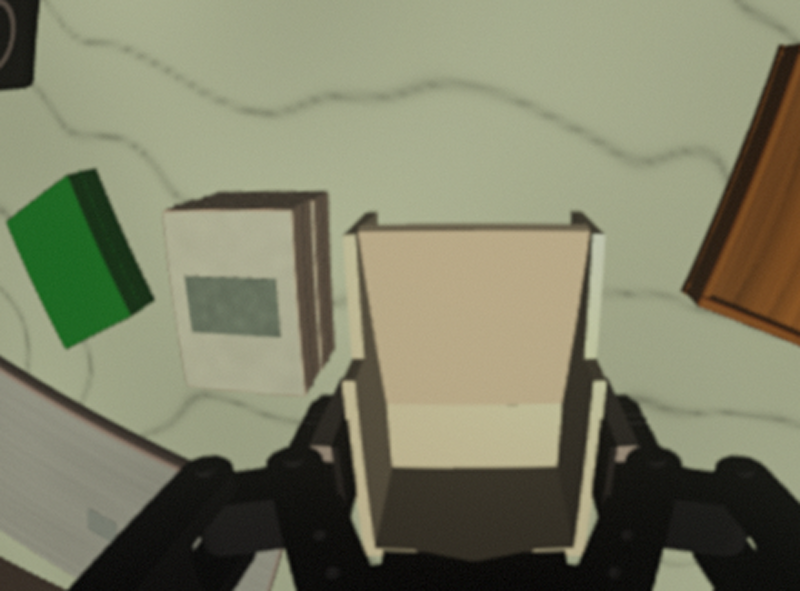

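The lid corners are at (166,211),(293,208),(306,392),(188,389) in the crop. The bin is empty and straight in the grip. I'll compute the pile pose and check the in-hand pose.

```bash
python3 -c "
from h import *
import pickle
c=pickle.load(open('pics/w5.png.cal','rb'));k=.55
P=[plane(c,(60+x*k,40+y*k),.064)[:2] for x,y in ((166,211),(293,208),(306,392),(188,389))]
print(np.round(P,4).tolist(),np.mean(P,0).round(4))
for a,b in((0,3),(1,2),(1,0),(2,3)):
  v=P[b]-P[a];print(np.hypot(*v).round(4),np.degrees(np.arctan2(v[1],v[0])).round(2))
print('panel',plane(c,(60+232*k,40+306*k),.064).round(4))
p=np.array([.5554,-.1568,.1806]);r=R.from_quat([-.1,.995,-.003,.005])
for b in ([-43,-30,30],[-43,30,30],[-43,-27,27],[-43,27,27],[-12,-30,42],[-12,30,42],[37,-27,3],[16,-27,3],[16,27,3]):
  b=np.array(b)/1000; X=p+r.apply([.0098-b[0],b[1],.028-b[2]]); q=proj(c,X); print((b*1000).tolist(),((q-[60,40])/k).round(0))
"
```

```text
[[0.547, -0.3122], [0.5347, -0.2458], [0.6265, -0.2304], [0.6425, -0.2978]] [ 0.5877 -0.2715]
0.0966 8.62
0.0931 9.57
0.0675 -79.48
0.0693 -76.64
panel [ 0.5883 -0.2724  0.064 ]
[-43.0, -30.0, 30.0] [346. 231.]
[-43.0, 30.0, 30.0] [610. 232.]
[-43.0, -27.0, 27.0] [361. 229.]
[-43.0, 27.0, 27.0] [594. 229.]
[-12.0, -30.0, 42.0] [344. 378.]
[-12.0, 30.0, 42.0] [611. 379.]
[37.0, -27.0, 3.0] [393. 458.]
[16.0, -27.0, 3.0] [389. 403.]
[16.0, 27.0, 3.0] [565. 403.]
```

```bash
python3 -c "
from h import *
go([.598,-.271,.15],99.8)"
python3 -m crank '-0.003 -0.012 0.005 -0.007 0.009 0.03 1;-0.004 -0.02 0.005 0 0 0 1;-0.004 -0.022 0.005 0 0 0 1;-0.004 -0.022 0.005 0 0 0 1;-0.003 -0.02 0.005 0 0 0 1;0 -0.015 0 0 0 0 1;0 -0.006 0 0 0 0 1;0 0 0 0 0 0 1;0 0 0 0 0 0 1'
python3 -c "
from h import *
go([.598,-.271,.12],99.8)"
```

```text
t 19.08 pos [ 0.5553 -0.1564  0.1806] F [-1.6 -1.  -2. ] w 0.0592 q [-0.27  0.42  0.08  1.22 -0.   -0.47]
shift [-0.0186 -0.1205  0.0317] turn [-0.0075  0.0086  0.0305] axes [[-0.98, -0.2, 0.01], [-0.2, 0.98, -0.006], [-0.008, -0.008, -1.0]]
clock: 19.83
eef_pos: [0.5964, -0.2568, 0.1544]
tool_rot: [-0.095, 0.995, 0.002, -0.0]
ft_force: [0.9, -0.5, -1.5]
grip_width: 0.0591
t 19.83 pos [ 0.5964 -0.2568  0.1544] F [ 0.9 -0.5 -1.5] w 0.0591 q [-0.41  0.59  0.29  1.27  0.   -0.6 ]
shift [ 0.0011 -0.0144  0.0344] turn [ 0.0042 -0.0003  0.0195] axes [[-0.982, -0.189, -0.001], [-0.189, 0.982, 0.004], [0.0, 0.004, -1.0]]
```

```bash
python3 -m crank '0.001 -0.006 0.008 0.004 0 0.02 1;0 -0.006 0.01 0 0 0 1;0 -0.002 0.01 0 0 0 1;0 0 0.004 0 0 0 1;0 0 0 0 0 0 1;0 0 0 0 0 0 1'
python3 -c "
from h import *
go([.598,-.271,.094],99.8)"
```

```text
clock: 20.33
eef_pos: [0.5973, -0.2667, 0.1188]
tool_rot: [-0.087, 0.996, 0.001, -0.001]
ft_force: [-0.2, -0.0, -1.9]
grip_width: 0.059
t 20.33 pos [ 0.5973 -0.2667  0.1188] F [-0.2 -0.  -1.9] w 0.059 q [-0.42  0.62  0.25  1.2   0.   -0.59]
shift [ 0.     -0.0044  0.0248] turn [ 0.0021 -0.0017  0.0029] axes [[-0.985, -0.173, -0.002], [-0.173, 0.985, 0.002], [0.002, 0.002, -1.0]]
```

```bash
python3 -m crank '0 -0.003 0.006 0.002 -0.002 0.003 1;0 -0.002 0.006 0 0 0 1;0 0 0.004 0 0 0 1;0 0 0 0 0 0 1;0 0 0 0 0 0 1'
python3 -c "
from h import *
go([.598,-.271,.092],99.8)
f=[]
for n in('scene','side'):
  c,i=snap(n,n+'6.png');p=proj(c,[.588,-.272,.07]).astype(int);print(p)
  f.append(cv2.resize(i[p[1]-42:p[1]+38,p[0]-40:p[0]+40],(400,400),interpolation=cv2.INTER_CUBIC))
cv2.imwrite('pics/c6.png',np.hstack(f))"
```

```text
clock: 20.75
eef_pos: [0.5983, -0.2719, 0.1013]
tool_rot: [-0.085, 0.996, -0.0, 0.0]
ft_force: [-0.0, 0.3, -1.8]
grip_width: 0.0588
t 20.75 pos [ 0.5983 -0.2719  0.1013] F [-0.   0.3 -1.8] w 0.0588 q [-0.43  0.64  0.23  1.16  0.   -0.6 ]
shift [0.0002 0.001  0.0093] turn [-0.0001  0.0008 -0.0003] axes [[-0.985, -0.17, 0.001], [-0.17, 0.985, 0.0], [-0.001, -0.0, -1.0]]
[238 229]
[386 230]
```

View pics/c6.png

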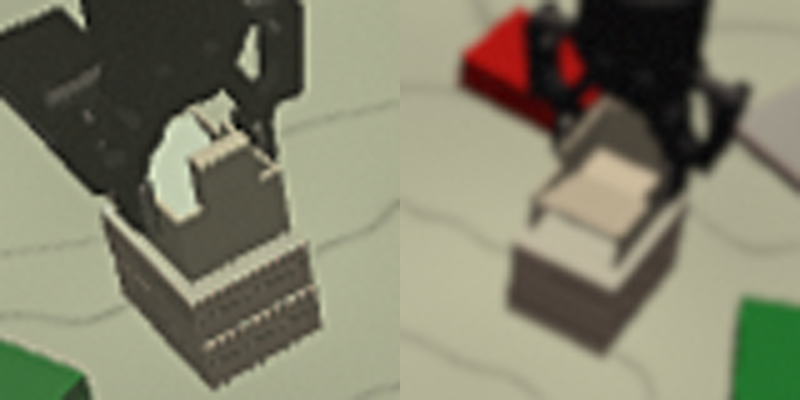

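```bash
python3 -c "
from h import *
import pickle
c=pickle.load(open('pics/scene6.png.cal','rb'));d=pickle.load(open('pics/side6.png.cal','rb'))
a=np.radians(9.8);ux=np.array([np.cos(a),np.sin(a)]);uy=np.array([-ux[1],ux[0]]);C=np.array([.5885,-.2725])
for n,cc,p,z in (('bin rear -y',c,(193,280),.073),('bin rear +y',c,(292,234),.073),('lid rear -y',c,(190,305),.064),('lid rear +y',c,(309,242),.064),('lid front -y',c,(103,203),.064),
 ('lid front +y D',d,(115,243),.064),('lid front -y D',d,(215,290),.064),('lid rear -y D',d,(288,202),.064)):
  o=(198,187) if cc is c else (346,188)
  X=plane(cc,(o[0]+p[0]/5,o[1]+p[1]/5),z)[:2]; print(n,X.round(4),'rel mm',((X-C)@ux*1000).round(1),((X-C)@uy*1000).round(1))
"
```

```text
bin rear -y [ 0.6354 -0.2953] rel mm 42.3 -30.5
bin rear +y [ 0.6307 -0.239 ] rel mm 47.2 25.8
lid rear -y [ 0.6421 -0.301 ] rel mm 48.0 -37.2
lid rear +y [ 0.6316 -0.2309] rel mm 49.5 33.6
lid front -y [ 0.5442 -0.3131] rel mm -50.6 -32.5
lid front +y D [ 0.5339 -0.2496] rel mm -49.9 31.9
lid front -y D [ 0.5465 -0.3156] rel mm -48.7 -35.3
lid rear -y D [ 0.6364 -0.3014] rel mm 42.3 -36.6
```

Bin and lid agree within about 1–2 mm and are square. Lower gently to contact.

```bash
python3 -m crank '0 0 0.004 0 0 0 1;0 0 0.002 0 0 0 1;0 0 0 0 0 0 1;0 0 0 0 0 0 1'
python3 -c "
from h import *
go([.598,-.272,.092],99.8)"
```

```text
clock: 21.18
eef_pos: [0.599, -0.272, 0.0959]
tool_rot: [-0.085, 0.996, -0.0, 0.001]
ft_force: [0.4, 0.2, -1.6]
grip_width: 0.0596
t 21.18 pos [ 0.599  -0.272   0.0959] F [ 0.4  0.2 -1.6] w 0.0596 q [-0.43  0.64  0.23  1.15  0.   -0.6 ]
shift [0.001  0.0002 0.0039] turn [-0.0012  0.0025 -0.0001] axes [[-0.985, -0.17, 0.003], [-0.17, 0.985, -0.001], [-0.002, -0.001, -1.0]]
```

```bash
python3 -m crank '0.001 0 0.002 -0.001 0.003 0 1;0 0 0.001 0 0 0 1;0 0 0 0 0 0 1'
python3 -m crank '0 0 0.001 0 0 0 1;0 0 0 0 0 0 1'
```

```text
clock: 21.43
eef_pos: [0.5981, -0.2722, 0.0929]
tool_rot: [-0.085, 0.996, -0.0, -0.0]
ft_force: [0.8, 0.6, -3.0]
grip_width: 0.0589
clock: 21.6
eef_pos: [0.5983, -0.2723, 0.0925]
tool_rot: [-0.085, 0.996, -0.0, 0.0]
ft_force: [0.3, -0.4, -2.6]
grip_width: 0.0587
```

```bash
python3 -m crank '0 0 0.001 0 0 0 1;0 0 0 0 0 0 1'; python3 -m crank '0 0 0.001 0 0 0 1;0 0 0 0 0 0 1'
```

```text
clock: 21.77
eef_pos: [0.5985, -0.2725, 0.0925]
tool_rot: [-0.085, 0.996, -0.001, 0.001]
ft_force: [0.0, -0.1, -1.6]
grip_width: 0.0589
clock: 21.93
eef_pos: [0.5987, -0.2726, 0.0924]
tool_rot: [-0.085, 0.996, -0.001, 0.001]
ft_force: [0.5, -0.3, -2.0]
grip_width: 0.0586
```

```bash
python3 -m crank '0 0 0.0015 0 0 0 1;0 0 0.0015 0 0 0 1'
```

```text
clock: 22.1
eef_pos: [0.5989, -0.2727, 0.0923]
tool_rot: [-0.085, 0.996, -0.001, 0.002]
ft_force: [-3.8, 1.3, 8.5]
grip_width: 0.0594
```

Contact (8.5 N). Release and retreat straight up.

```bash
python3 -m crank '0 0 0 0 0 0 0;0 0 0 0 0 0 -1;0 0 0 0 0 0 -1;0 0 0 0 0 0 -1;0 0 0 0 0 0 -1;0 0 0 0 0 0 -1'
python3 -c "
from h import *
go([.598,-.272,.2],99.8)"
python3 -m crank '0 0 -0.008 0 0 0 -1;0 0 -0.015 0 0 0 -1;0 0 -0.02 0 0 0 -1;0 0 -0.025 0 0 0 -1;0 0 -0.03 0 0 0 -1;0 0 -0.03 0 0 0 -1;0 0 -0.02 0 0 0 -1;0 0 0 0 0 0 -1'
python3 -c "
from h import *
go([.598,-.272,.2],99.8)
f=[]
for n,X in(('scene',[.588,-.272,.07]),('wrist',[.57,-.272,.09])):
  c,i=snap(n,n+'7.png');p=proj(c,X).astype(int);print(p)
  h=40 if n=='scene' else 80
  y0=max(p[1]-h,0);x0=p[0]-h;print(x0,y0)
  f.append(cv2.resize(i[y0:y0+2*h,x0:x0+2*h],(400,400),interpolation=cv2.INTER_CUBIC))
cv2.imwrite('pics/c7.png',np.hstack(f))"
```

```text
clock: 22.6
eef_pos: [0.5999, -0.2731, 0.0924]
tool_rot: [-0.085, 0.996, -0.002, 0.003]
ft_force: [0.2, -0.3, -0.3]
grip_width: 0.0854
t 22.6 pos [ 0.5999 -0.2731  0.0924] F [ 0.2 -0.3 -0.3] w 0.0854 q [-0.43  0.65  0.22  1.14 -0.   -0.6 ]
shift [ 0.001   0.0009 -0.1076] turn [-0.0041  0.0058 -0.    ] axes [[-0.985, -0.17, 0.006], [-0.17, 0.985, -0.003], [-0.006, -0.004, -1.0]]
clock: 23.27
eef_pos: [0.5972, -0.2717, 0.2464]
tool_rot: [-0.085, 0.996, -0.0, 0.0]
ft_force: [0.5, -0.1, 0.2]
grip_width: 0.0857
t 23.27 pos [ 0.5972 -0.2717  0.2464] F [ 0.5 -0.1  0.2] w 0.0857 q [-0.43  0.57  0.49  1.49 -0.   -0.6 ]
shift [-0.0008 -0.0004  0.0464] turn [-0.0003 -0.      0.0001] axes [[-0.985, -0.17, 0.0], [-0.17, 0.985, -0.0], [0.0, -0.0, -1.0]]
[238 229]
198 189
[326 159]
246 79
```

View pics/c7.png

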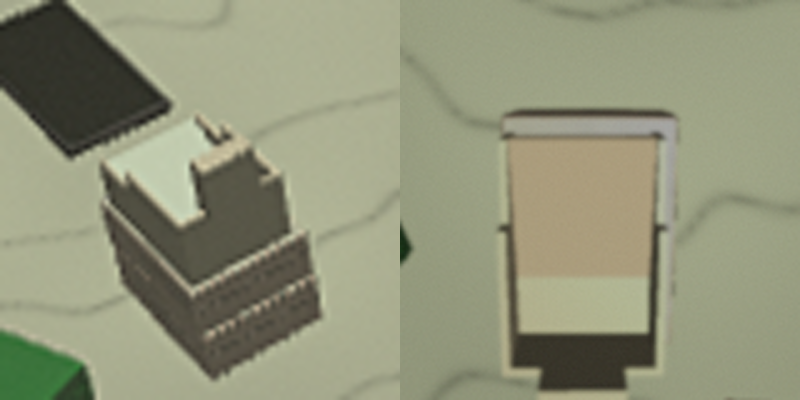

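Released; the bin is on the pile. It looks slightly shifted toward −y and the rear, so I'll quantify that.

```bash
python3 -c "
from h import *
import pickle
c=pickle.load(open('pics/wrist7.png.cal','rb'));d=pickle.load(open('pics/scene7.png.cal','rb'))
a=np.radians(9.8);ux=np.array([np.cos(a),np.sin(a)]);uy=np.array([-ux[1],ux[0]]);C=np.array([.5885,-.2725])
for n,cc,p,z in (('bin F-y',c,(503,137),.094),('bin F+y',c,(664,137),.094),('bin mid-y',c,(498,229),.106),('bin mid+y',c,(668,229),.106),('bin rear-y',c,(503,375),.106),('bin rear+y',c,(662,375),.106),('lid F-y',c,(502,115),.064),('lid F+y',c,(678,115),.064),('lid side+y',c,(674,270),.064),
 ('S bin rear -y',d,(192,283),.064),('S bin rear +y',d,(291,233),.064),('S lid rear -y',d,(190,297),.064),('S lid rear +y',d,(307,233),.064),('S lid F-y',d,(102,203),.064)):
  if cc is c: q=(246+(p[0]-400)/2.5,79+p[1]/2.5)
  else: q=(198+p[0]/5,189+p[1]/5)
  X=plane(cc,q,z)[:2]; print(n,X.round(4),'rel mm',((X-C)@ux*1000).round(1),((X-C)@uy*1000).round(1))
"
```

```text
bin F-y [ 0.5518 -0.3105] rel mm -42.7 -31.2
bin F+y [ 0.542  -0.2539] rel mm -42.7 26.2
bin mid-y [ 0.5826 -0.3064] rel mm -11.5 -32.4
bin mid+y [ 0.5725 -0.2477] rel mm -11.6 27.1
bin rear-y [ 0.6373 -0.297 ] rel mm 43.9 -32.4
bin rear+y [ 0.6271 -0.2387] rel mm 43.8 26.7
lid F-y [ 0.5466 -0.315 ] rel mm -48.5 -34.7
lid F+y [ 0.5347 -0.2466] rel mm -48.6 34.7
lid side+y [ 0.5974 -0.2358] rel mm 15.0 34.7
S bin rear -y [ 0.6346 -0.297 ] rel mm 41.2 -32.0
S bin rear +y [ 0.6272 -0.2393] rel mm 43.8 26.1
S lid rear -y [ 0.6435 -0.3015] rel mm 49.2 -37.9
S lid rear +y [ 0.6317 -0.2321] rel mm 49.5 32.4
S lid F-y [ 0.5516 -0.3162] rel mm -43.8 -36.8
```

```bash
python3 -c "
from workcell import order; print(order.job_done())"
```

```text
the job is handed in; nothing more can be done
None
```

I finished the task and handed it in at about 23 s of the 72 s allowed. No verdict is reported.

- **Lift and set down:** I lifted the bin out of the dock by its tab and stood it on the open counter with the battery still in it, then let go. My first pinch on the tab was about 14 mm too high and slid the bin about 8 mm back in the slot. I opened, went lower and pinched again before lifting.
- **Tipping:** I took the bin across its sides, tipped it to about 45° over the tray and held it. The pictures showed the battery lying along the tray's front wall and the bin empty.
- **Placing:** I brought the bin level and set it on the white cartons, with about 8.5 N on contact. I then released it and moved the arm clear.

In the last check the bin's yaw matched the pile and the two cartons still looked square on each other. Along the carton's length the bin was centred to about 1 mm. Sideways the two cameras disagreed: the wrist view put the bin about 2.7 mm off centre, the scene view about 0. I left it as it was. I did not look at the tray again after the bin was placed.

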